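# Clip the infrared sensor on the self-retracting boom and hold the boom out over the sample

## Robot

A 6-joint arm with a two-finger parallel gripper is mounted at the origin on a cart in front of the work surface, level with it; the furniture and walls round the work are solid. World frame = base frame: x ahead of the robot, y to its left, z up, the work surface at z = 0. Lengths are in m, angles in rad, forces in N, time in s.
With the tool pointing down it reaches from about 0.325 to 0.775 m from the base axis. Payload 5.5 kg.
Tool frame: the origin (TCP) lies between the finger pads; the fingertips stand 17 mm ahead of it and the grasp point (between the pads) lies 2 mm behind it (arm.finger_overhang is the distance from the TCP to the fingertips, in m); z points along the fingers, y is the line along which they close (so a half turn about z gives the same grasp; the last joint's range is limited). The gripper opens to 85 mm and grips with 20 to 120 N. Pads are 22 mm wide; open, the fingers measure 114 mm over their backs; the gripper's body (76 mm by 85 mm) begins 54 mm behind the grasp point. The pads swing forward as they close: fully open they stand 13 mm farther back than shut.
Start: joints at [1.27, 0.091, 1.231, -0, 1.82, -0.057], TCP at [0.145, 0.582, 0.248] pointing down, gripper open.
Joint ranges: [-2.87, 2.87], [-0.86, 2.18], [0.17, 2.46], [-1.51, 4.65], [0.06, 2.69], [-2.65, 2.65]. Speed limits (rad/s): [2.57, 2.57, 3.01, 3.14, 3.14, 3.14].

## Interface

Orientations are given as a unit quaternion [w, x, y, z].
In Python, from rig import arm, optics, sign_off gives the robot as it stands (arm), with the cameras (optics) and the job as plain functions.
- The arm moves only by the tool tcp_steps, called after "Request:" by a JSON object that holds its "api" and its "payload". Schema: {"type":"object","properties":{"motion":{"type":"string"},"only":{"type":"string"},"quiet":{"type":"boolean"},"lines":{"type":"string"}},"required":["motion"],"additionalProperties":false}. motion is a string of 1 to 12 rows, one to a line, with the numbers parted by commas; each row has 5 numbers: the finger opening in m, then dx, dy, dz in shares of the most that a row can go, 1 being 50 mm, then a turn about the tool's z in fractions of the full range, 1 being 90 degrees; each row shifts and turns the commanded pose from where the row before left it, along the tool's axes as they then stand; what a row does not reach is not made up. A row lasts 1/10 s, in which the tool goes at most 0.05 m and 0.15 rad, less where a joint would pass 70% of its speed; a pose out of reach is approached as far as the arm can. The fingers move at their own pace and stop on an object; the grip force is fixed at half the most. Time passes only in rows, so rows that do not move let the fingers close. The tool returns the time, the measured TCP pose, the force, the opening and the grip force at its end. only (a regular expression) keeps the lines of the reply that match it, lines (a string "A,B") keeps lines A to B, and quiet returns only ok. Shift and turn numbers lie between -1 and 1, and a call with a number outside is refused. Input that does not fit is refused with a message, and nothing moves.
- arm.read_state(): the state, without advancing time (a new reading comes with each control period).
- optics.read_camera(name): name is "scene" or "top"; returns the picture (384x512x3 uint8, red, green, blue); there is no depth.
- optics.camera_info(name): a dict with "fx", "fy", "cx", "cy" (pixels), "R" (3x3) and "t" (3): a world point X has camera coordinates R X + t. Camera axes: x right, y down, z forward; pixel columns grow to the right and rows downward; lengths in m; the calibration is good to about 2 mm. A picture is of the moment at which its call begins. camera_info takes no time and is no camera call.
- sign_off(): hands the job in; it is judged then, once.
The state is a dict: "clock": time; "joint_pos": joint angles; "joint_vel": joint speeds; "joint_efforts": joint torques, N m; "tool_pos": TCP position; "tcp_rot": TCP orientation; "contact_force": force on the tool from outside, world axes, zero at the start; "moment": the same for the moment, N m; "width": finger opening in m; "grasp_force": force on a finger pad.
Only numpy, scipy, OpenCV 4.12 (cv2) and the standard library are available. Lean on these libraries where they do the work, as an engineer would, in place of code of your own. Each camera call takes 0.05 s, during which the arm holds its last target. There are 200 camera calls.

## Task

Squeeze the clip-on infrared sensor off its parking bracket and let it close on the top edge of the small steel plate at the end of the parked boom, upright and fully home. Then squeeze the lock button in the side of the boom's grip head, draw the boom out until the second long line of its scale stands at the mouth of the tube (100 mm out), and finish while still holding it there, because the boom's return spring pulls it back. Leave the sample beaker, the vial and the flask standing where they are.

Things in the scene. Friction and masses are not known exactly. Their poses are not given: they have to be found in the camera images.
- sensor_clip: Clip-on infrared sensor, loose, about 60 g: two black spring levers like a clothes peg, 20 mm wide (x), jaws down, tails up; a steel barrel 18 mm thick hangs on its +y lever (centre y +16 mm, lower end 58 mm below the pivot). Origin at the pivot; z up, y is the direction of opening. It starts shut on the bracket's edge. While squeezed open, the +y lever and this frame tilt by 0.21 rad.
- clip_tails (a point): Middle of the clip's tails, 24 mm above the pivot; axes as the clip. Squeeze here along y from above. The tails end 40 mm above the pivot, where they are 34 mm wide outside (18 mm at the pivot); squeezed parallel they are 18 mm wide, against a stop, with the jaw tips gaping 16 mm. That takes about 15 N.
- clip_throat (a point): Throat between the jaws, 14 mm below the pivot (38 mm below clip_tails): a plate edge that is fully home touches here and the jaws reach 20 mm below it. Axes as the clip.
- clip_jaw (a joint): Opening angle of the clip, rad: 0 when shut on a 3 mm plate, 0.42 fully open; sprung shut.
- bracket: Parking bracket, fixed: a bent steel sheet, upright sheet 80 mm wide (x), 3 mm thick (y), top edge 80 mm high; foot 4 mm high reaching from y -65 to +25 mm. Origin on the surface under the upright sheet.
- bracket_edge (a point): Middle of the bracket's top edge; x along the edge.
- stand: Boom stand, fixed: grey base 170x110 mm, 15 mm high, steel column, and on it an aluminium tube 22x22 mm, axis 180 mm above the surface, highest part 199 mm. Origin on the surface under the column; x is the way the boom slides out, y the lock button's side. The tube runs from x -40 to +100 mm.
- tube_mouth (a point): Centre of the tube's mouth (front face of the dark collar), against which the scale is read. Axes as the stand.
- boom_head: Sliding end of the boom. Origin on the boom's axis, parked 180 mm above the stand's origin; axes as the stand. Black grip head x 104 to 150, y -20 to +20 (button beyond), z -16 to +16 mm; beyond it an upright steel plate 3 mm thick (y), 30 mm high, along x to 207 mm, top edge 22 mm below the axis; the edge is free for the clip from x 160 mm on.
- head_grip (a point): Middle of the grip head for squeezing head and button along y from above. Axes as the stand.
- plate_edge (a point): Middle of the free top edge of the steel plate at the boom's end; x along the edge, clip within 15 mm of it along x. Axes as the stand.
- button_face (a point): Middle of the outer face of the lock button, which stands 6 mm proud of the head's +y face, 20x20 mm; it is pressed in along -y.
- lock_button (a joint): Press of the lock button, m: 0 out, 0.004 fully in (8 N, sprung). Out, its barb holds the parked boom behind a bridge on the collar; pressed 0.003 or more it lets the boom slide. It need be in only over the boom's first 20 mm, out or in.
- boom (a joint): How far the boom is drawn out, m: 0 parked, 0.122 end stop. Scale lines every 0.010 on top and button side of the bar, long ones at 0.050 and 0.100. A return spring pulls it in with 5 to 6 N, plus damping 20 N s/m; it does not stay out by itself.
- sample_beaker: Glass beaker, 71 mm diameter, 90 mm high, loose, under the drawn-out sensor. Origin at the centre of its base.
- sample_vial: Glass vial with cap, 28 mm diameter, 60 mm high, loose, beside the boom. Origin at the centre of its base.
- conical_flask: Glass conical flask, 60 mm diameter, 98 mm high, loose. Origin at the centre of its base.

How it is judged:
On the way, in this order (a step that is already met when the one before it is completed fails the run):
1. the sensor is clipped on the plate of the parked boom, fully home, and let go (x of clip_throat in the frame of plate_edge between -0.017 and 0.017 m and y of clip_throat in the frame of plate_edge between -0.004 and 0.004 m and z of clip_throat in the frame of plate_edge between -0.004 and 0.007 m and angle between sensor_clip's own z axis and vertical below 0.15 rad and value of joint clip_jaw below 0.06 rad and contact force between sensor_clip and boom_head above 3 N and contact force between the fingers and sensor_clip below 0.2 N and value of joint boom below 0.006 m), for 0.3 s.
2. the lock button is pressed in while the boom is still parked (value of joint lock_button above 0.0028 m and value of joint boom below 0.012 m), for 0.05 s.
At the end, for the whole second after the job is handed in: The boom stands 95 to 105 mm out (second long line at the tube's mouth, within 5 mm), still, held there by the fingers on its grip head; the sensor sits shut, upright and home on the plate's edge (within 7 mm of fully seated) and is not touched by the fingers (value of joint boom between 0.095 and 0.105 m and velocity of joint boom between -0.01 and 0.01 m/s and contact force between each of the fingers, sensor_clip and boom_head above 3 N and x of clip_throat in the frame of plate_edge between -0.019 and 0.019 m and y of clip_throat in the frame of plate_edge between -0.004 and 0.004 m and z of clip_throat in the frame of plate_edge between -0.004 and 0.007 m and angle between sensor_clip's own z axis and vertical below 0.15 rad and contact force between the fingers and sensor_clip below 0.2 N); the arm keeps its last pose, push and grip.
It fails at once if the sample beaker is shifted or tipped (distance of sample_beaker from where it was at the start of the episode above 0.025 m or angle between sample_beaker's own z axis and vertical above 0.4 rad).
It fails at once if the vial is shifted or tipped (distance of sample_vial from where it was at the start of the episode above 0.025 m or angle between sample_vial's own z axis and vertical above 0.4 rad).
It fails at once if the flask is shifted or tipped (distance of conical_flask from where it was at the start of the episode above 0.025 m or angle between conical_flask's own z axis and vertical above 0.4 rad).
It also fails if it takes over 61 s, if anything falls off the work surface, if the arm or the gripper's body presses on something with over 40 N, if the wrist force passes 120 N, or if a joint passes its speed limit or range.

## Working session

There is one attempt and no reset: what is moved stays moved. The work goes in short steps, Python scripts to look and compute and a tool call to move; the robot and the scene stay as the last step left them, time stands still between calls to the robot, and variables do not carry over. Pictures are saved under pics/ and viewed, at most 10 in all, crops included, and the job is handed in when it is done.

```bash
ls; mkdir -p pics
```

Run:
```python
from rig import arm, optics, sign_off
import cv2
for n in("scene","top"):
    cv2.imwrite(f"pics/{n}0.png",optics.read_camera(n)[:,:,::-1])
    c=optics.camera_info(n);print(n,c)
print(arm.read_state())
```

```text
pics
rig.py
scene {'fx': 375.9612290015227, 'fy': 375.9612290015227, 'cx': 253.93837620158678, 'cy': 188.98781846544733, 'R': array([[ 0.52915913, -0.84821761, -0.02274852],
       [-0.53847095, -0.31496319, -0.78156716],
       [ 0.65577408,  0.42582282, -0.62340619]]), 't': array([-0.3135779 ,  0.35270188,  0.73975503])}
top {'fx': 379.7470781106089, 'fy': 379.7470781106089, 'cx': 259.3301079595261, 'cy': 191.79924273907721, 'R': array([[-8.84759755e-02, -9.96078310e-01,  5.08856202e-05],
       [-9.68922145e-01,  8.60520001e-02, -2.31915784e-01],
       [ 2.31001904e-01, -2.05682795e-02, -9.72735867e-01]]), 't': array([-0.036266  ,  0.51441545,  1.21140313])}
{'clock': 0.1, 'joint_pos': array([ 1.27028495e+00,  9.18098496e-02,  1.23180925e+00,  4.78905029e-06,
        1.81976977e+00, -5.67320915e-02]), 'joint_vel': array([ 0.00043528, -0.00048015, -0.00080814, -0.00152316,  0.00202137,
        0.00017816]), 'joint_efforts': array([ 2.80370077e-03, -4.60215783e+01, -4.19219756e+01, -3.82577161e-05,
        1.05336966e-02, -2.75141053e-05]), 'tool_pos': array([0.14477603, 0.58204177, 0.24722344]), 'tcp_rot': array([-1.61854038e-04,  1.21587413e-01,  9.92580321e-01, -8.83405365e-04]), 'contact_force': array([-0.74648849,  0.27872325,  0.7237984 ]), 'moment': array([-0.00784527,  0.02125391,  0.0176603 ]), 'grasp_force': 0.0, 'width': 0.08532848707701822}
```

View pics/scene0.png

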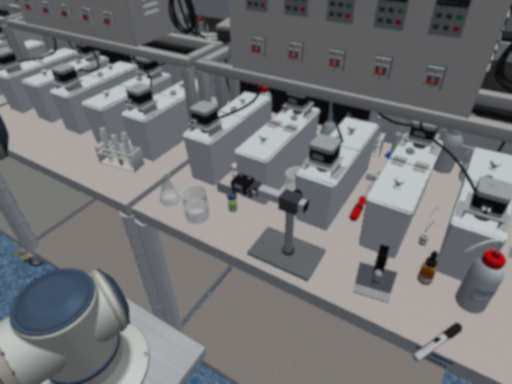

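View pics/top0.png

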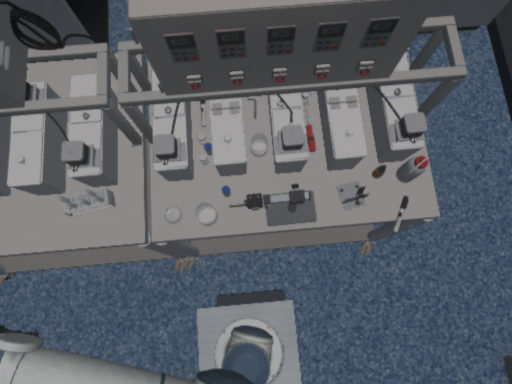

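The scene view shows the stand at about (290,250), the boom head at (243,186), the bracket with the clip at (378,270), the beaker at (195,205) and the vial at (232,202). In the top view the head is at (254,201) and the bracket at (352,195). I'll enlarge both.

Run:
```python
import cv2,numpy as np
t=cv2.imread("pics/top0.png");s=cv2.imread("pics/scene0.png")
def crop(im,x,y,w,h,k):return cv2.resize(im[y:y+h,x:x+w],None,fx=k,fy=k,interpolation=cv2.INTER_CUBIC)
a=np.vstack([crop(t,220,170,160,60,5)]+[np.hstack([crop(s,210,165,100,75,4),crop(s,345,235,66,50,6)[:300,:396],np.zeros((300,4,3),np.uint8)])])
cv2.imwrite("pics/c1.png",a);print(a.shape)
```

```text
(600, 800, 3)
```

View pics/c1.png

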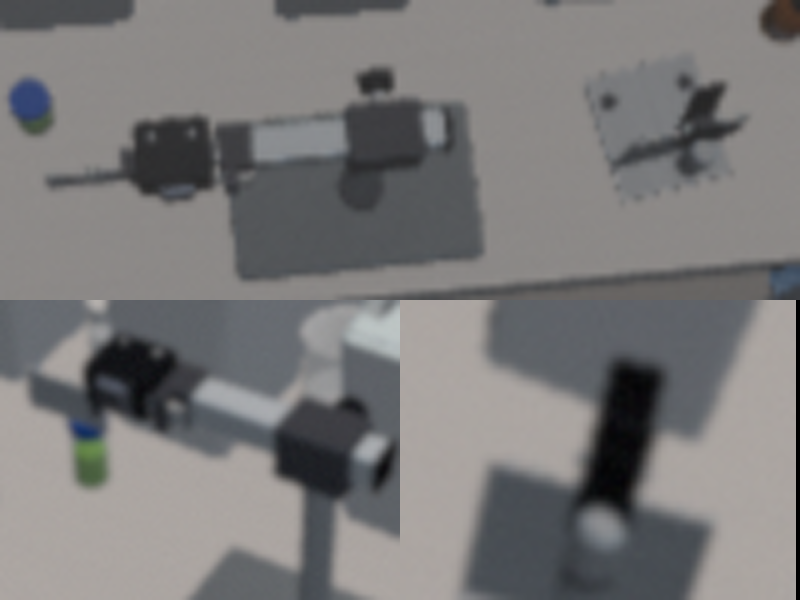

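Create h.py:
```python
from rig import arm, optics, sign_off
import numpy as np
C={n:optics.camera_info(n) for n in("scene","top")}
def cast(n,p,z):
    c=C[n];d=c["R"].T@[(p[0]-c["cx"])/c["fx"],(p[1]-c["cy"])/c["fy"],1];o=-c["R"].T@c["t"]
    return (o+d*(z-o[2])/d[2])[:2]
def proj(n,X):
    c=C[n];q=c["R"]@X+c["t"];return np.array([c["fx"]*q[0]/q[2]+c["cx"],c["fy"]*q[1]/q[2]+c["cy"]])
def fit(P,W):
    P=np.array(P,float);W=np.array(W);p=P-P.mean(0);w=W-W.mean(0)
    a=np.arctan2((p[:,0]*w[:,1]-p[:,1]*w[:,0]).sum(),(p*w).sum())
    R=np.array([[np.cos(a),-np.sin(a)],[np.sin(a),np.cos(a)]]);t=W.mean(0)-R@P.mean(0)
    return a,t,W-(P@R.T+t),R
```

Run:
```python
from h import *
T=lambda x,y:(x/5+220-.4,y/5+170-.4)
S=lambda x,y:(x/4+210-.4,(y-300)/4+165-.4)
S2=lambda x,y:((x-400)/6+345-.4,(y-300)/6+235-.4)
st=[((.150,-.02),.196,T(134,122)),((.104,-.02),.196,T(211,118)),((.104,.02),.196,T(213,188)),((.150,.02),.196,T(135,195)),
((.207,0),.158,T(47,181)),((-.04,-.011),.191,T(447,108)),((-.04,.011),.191,T(447,147)),((.1,-.011),.191,T(218,124))]
a,t,r,R=fit([s[0] for s in st],[cast("top",s[2],s[1]) for s in st]);print("stand",a,t,(r*1e3).round(1).tolist())
q=[T(465,103),T(483,255),T(238,278)];w=[cast("top",p,.015) for p in q];print("base",w,np.linalg.norm(w[1]-w[0]),np.linalg.norm(w[2]-w[1]),np.arctan2(*(w[2]-w[1])[::-1]))
for P,z,l in[((.207,0),.158,'plate end'),((.150,.02),.196,'head front btn'),((.104,.02),.196,'head back btn'),((-.04,.011),.191,'tube end')]:
    p=proj("scene",np.r_[R@P+t,z]);print(l,"scenecrop",(p+.4-[210,165])*4+[0,300])
# bracket: origin under upright, foot y -65..25, x +-40
br=[((.04,-.065),.004,T(585,82)),((-.04,-.065),.004,T(690,53)),((-.04,.025),.004,T(731,174)),((.04,.025),.004,T(624,204)),((.04,0),.08,T(613,163)),((-.04,0),.08,T(746,121))]
a,t,r,R=fit([s[0] for s in br],[cast("top",s[2],s[1]) for s in br]);print("bracket",a,t,(r*1e3).round(1).tolist())
print("tails scene z=.134",cast("scene",S2(637,362),.134), "barrel low z=.036")
print("edge mid",t, "tails top view",cast("top",T(705,100),.134))
```

```text
stand 1.585517760897347 [ 0.45429826 -0.18816261] [[1.6, -1.9], [-0.7, -1.8], [-3.1, 1.4], [-2.5, 1.6], [-0.9, -2.1], [1.0, 0.7], [-0.8, 3.8], [5.4, -1.7]]
base [array([ 0.50930148, -0.26753642]), array([ 0.40224091, -0.26686903]), array([ 0.40129714, -0.09892441])] 0.10706264846238549 0.16794727448526867 1.5764158207507724
plate end scenecrop [ 27.24110498 366.21175696]
head front btn scenecrop [ 80.85790085 361.78574352]
head back btn scenecrop [147.14239261 385.53533287]
tube end scenecrop [381.60128683 464.59523983]
bracket 1.7393911926029697 [ 0.46027618 -0.4010447 ] [[1.8, -4.5], [2.8, -2.3], [2.7, -2.7], [1.7, -4.5], [-7.9, 13.1], [-1.1, 0.9]]
tails scene z=.134 [ 0.47540867 -0.40193539] barrel low z=.036
edge mid [ 0.46027618 -0.4010447 ] tails top view [ 0.47057238 -0.39892794]
```

Run:
```python
from h import *
import cv2
T=lambda x,y:(x/5+220-.4,y/5+170-.4)
br=[((.04,-.065),.004,T(585,82)),((-.04,-.065),.004,T(690,53)),((-.04,.025),.004,T(731,174)),((.04,.025),.004,T(624,204))]
a,t,r,R=fit([s[0] for s in br],[cast("top",s[2],s[1]) for s in br]);print("bracket",a,t,(r*1e3).round(1).tolist())
im={n:cv2.imread(f"pics/{n}0.png") for n in C}
out=[]
for n,(x,y) in {"scene":(340,225),"top":(325,170)}.items():
    k=8;c=cv2.resize(im[n][y:y+75,x:x+50],None,fx=k,fy=k,interpolation=cv2.INTER_CUBIC)
    c=cv2.convertScaleAbs(c,alpha=1.7)
    def L(A,B,col):
        p=[tuple(int(v) for v in (proj(n,np.r_[R@Q[:2]+t,Q[2]])+.5-[x,y])*k) for Q in(A,B)];cv2.line(c,*p,col,1)
    L((.04,0,.08),(-.04,0,.08),(0,0,255));L((.04,0,0.004),(.04,0,.08),(0,0,255));L((-.04,0,0.004),(-.04,0,.08),(0,0,255))
    L((-.04,.025,.004),(.04,.025,.004),(0,255,0));L((-.04,-.065,.004),(.04,-.065,.004),(0,255,0))
    for y_ in(-.017,.017):L((-.01,y_,.134),(.01,y_,.134),(255,255,0))
    L((0,.016,.036),(0,.016,.09),(255,0,255))
    out.append(c)
cv2.imwrite("pics/c2.png",np.hstack(out))
```

```text
bracket 1.7476792905541754 [ 0.46254581 -0.40470903] [[-0.0, -1.3], [0.3, 0.8], [0.1, 1.1], [-0.3, -0.6]]
```

View pics/c2.png

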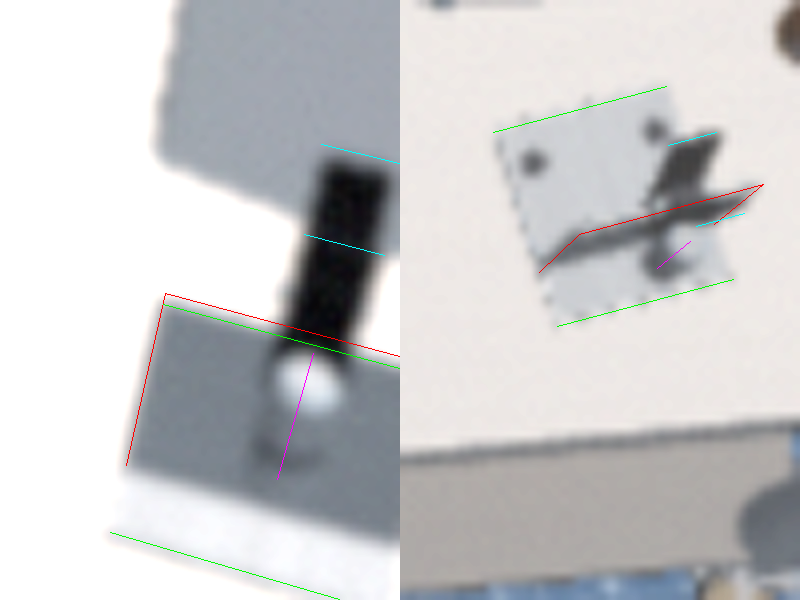

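The reprojected outlines agree with the pictures: the bracket edge at (165,300) in the scene crop, and the clip centred to within about 3 mm. I'll turn first, then travel.

Careful with the scale: shifts go in shares of 50 mm and turns go in shares of 90 degrees. That gives: -0.005 m is -0.1, 0.144 rad / 1.5708 = 0.0917.

Request:
{"api": "tcp_steps", "payload": {"motion": "0.085,0,0,-0.1,0.0917\n0.085,0,0,-0.1,0.0917\n0.085,0,0,-0.1,0.0917\n0.085,0,0,-0.1,0.0917\n0.085,0,0,-0.1,0.0917\n0.085,0,0,-0.1,0.0917\n0.085,0,0,-0.1,0.0917\n0.085,0,0,-0.1,0.0898"}}

```text
clock: 0.9
tool_pos: [0.1448, 0.5821, 0.2878]
tcp_rot: [0.0, 0.644, 0.765, -0.001]
contact_force: [-0.2, -0.2, 0.2]
width: 0.0852
grasp_force: 0.0
```

Request:
{"api": "tcp_steps", "payload": {"motion": "0.085,-0.88,0.36,0,0\n0.085,-0.88,0.36,0,0\n0.085,-0.88,0.36,0,0\n0.085,-0.88,0.36,0,0\n0.085,-0.88,0.36,0,0\n0.085,-0.88,0.36,0,0\n0.085,-0.88,0.36,0,0\n0.085,-0.88,0.36,0,0\n0.085,-0.88,0.36,0,0\n0.085,-0.88,0.36,0,0\n0.085,-0.88,0.36,0,0\n0.085,-0.88,0.36,0,0"}}

```text
clock: 2.1
tool_pos: [0.4514, 0.0989, 0.288]
tcp_rot: [-0.0, 0.641, 0.767, -0.0]
contact_force: [0.0, 1.6, 0.1]
width: 0.0849
grasp_force: 0.0
```

In the tool's units: -0.0452 m is -0.904, -0.0071 m is -0.142.

Request:
{"api": "tcp_steps", "payload": {"motion": "0.085,-0.904,-0.142,0,0\n0.085,-0.904,-0.142,0,0\n0.085,-0.904,-0.142,0,0\n0.085,-0.904,-0.142,0,0\n0.085,-0.904,-0.142,0,0\n0.085,-0.904,-0.142,0,0\n0.085,-0.904,-0.142,0,0\n0.085,-0.904,-0.142,0,0\n0.085,-0.904,-0.142,0,0\n0.085,-0.904,-0.142,0,0\n0.085,-0.904,-0.142,0,0"}}

```text
clock: 3.2
tool_pos: [0.4617, -0.4042, 0.2876]
tcp_rot: [-0.0, 0.642, 0.767, 0.0]
contact_force: [0.7, -0.4, 1.8]
width: 0.0848
grasp_force: 0.0
```

Request:
{"api": "tcp_steps", "payload": {"motion": "0.06,0,0,0.8,0\n0.06,0,0,0.8,0\n0.06,0,0,0.8,0\n0.06,0,0,0.4,0\n0.06,0,0,0.2,0\n0.06,0,0,0,0"}}

```text
clock: 3.8
tool_pos: [0.4615, -0.4018, 0.1364]
tcp_rot: [-0.002, 0.641, 0.767, 0.0]
contact_force: [0.3, -0.4, 1.1]
width: 0.0597
grasp_force: 0.0
```

Run:
```python
from h import *
import cv2
o=[]
for n,(x,y) in {"scene":(330,200),"top":(310,150)}.items():
    im=optics.read_camera(n)[:,:,::-1];o.append(cv2.resize(im[y:y+100,x:x+66],None,fx=6,fy=6,interpolation=cv2.INTER_CUBIC))
cv2.imwrite("pics/c3.png",cv2.convertScaleAbs(np.hstack(o),alpha=1.5))
```

```text
(no output)
```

View pics/c3.png

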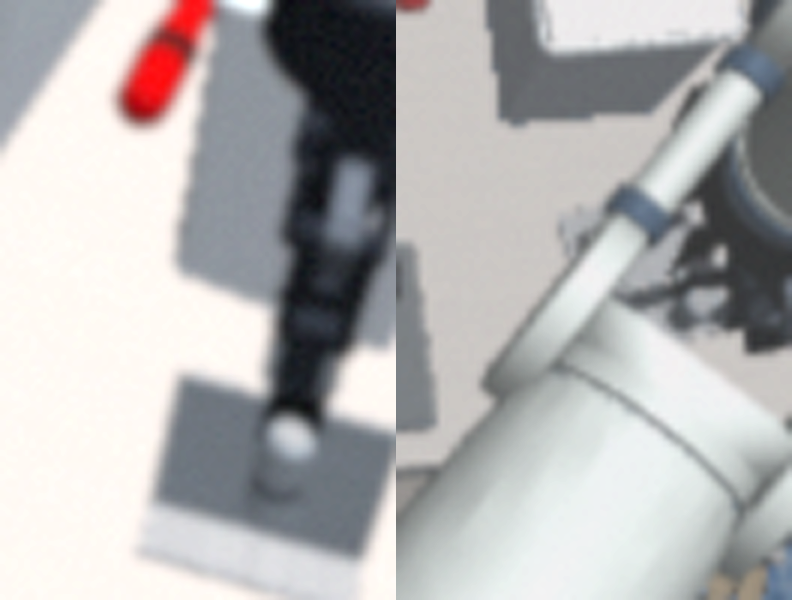

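Clip at (295,440) and near finger at (310,350) line up in the scene view. Now I'll descend and squeeze.

In the tool's units: 0.01 m is 0.2, 0.001 m is 0.02.

Request:
{"api": "tcp_steps", "payload": {"motion": "0.06,0,0.02,0.2,0\n0.06,0,0,0.2,0\n0.06,0,0,0,0\n0.04,0,0,0,0\n0.03,0,0,0,0\n0.02,0,0,0,0\n0.01,0,0,0,0\n0.01,0,0,0,0\n0.01,0,0,0,0\n0.01,0,0,0,0\n0.01,0,0,0,0\n0.01,0,0,0,0"}}

```text
clock: 5.1
tool_pos: [0.4648, -0.4028, 0.1215]
tcp_rot: [0.003, 0.641, 0.767, 0.0]
contact_force: [2.3, 0.1, 6.6]
width: 0.0152
grasp_force: 62.8
```

In the tool's units: -0.035 m is -0.7, -0.02 m is -0.4.

Request:
{"api": "tcp_steps", "payload": {"motion": "0.01,0,0,-0.1,0\n0.01,0,0,-0.2,0\n0.01,0,0,-0.3,0\n0.01,0,0,-0.4,0\n0.01,0,0,-0.6,0\n0.01,0,0,-0.7,0\n0.01,0,0,-0.7,0\n0.01,0,0,-0.7,0\n0.01,0,0,-0.3,0\n0.01,0,0,0,0"}}

```text
clock: 6.1
tool_pos: [0.4633, -0.4025, 0.3232]
tcp_rot: [0.004, 0.642, 0.767, -0.0]
contact_force: [-0.4, 0.2, -0.5]
width: 0.0155
grasp_force: 62.1
```

Run:
```python
from h import *
import cv2
n="scene";x,y=290,130
im=optics.read_camera(n)[:,:,::-1];cv2.imwrite("pics/c4.png",cv2.convertScaleAbs(cv2.resize(im[y:y+150,x:x+130],None,fx=4,fy=4,interpolation=cv2.INTER_CUBIC),alpha=1.5))
```

```text
(no output)
```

View pics/c4.png

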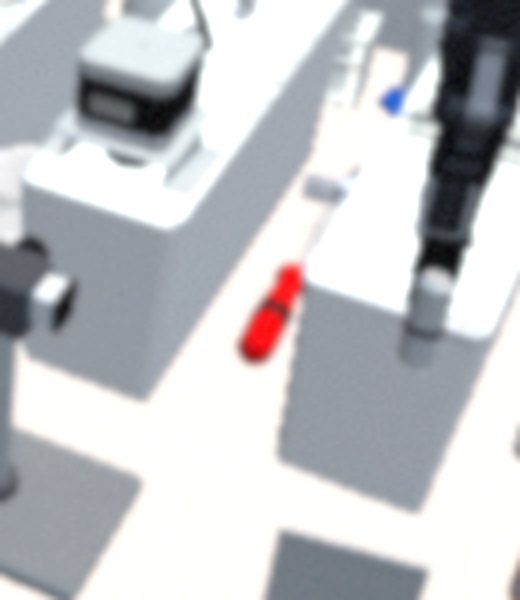

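The clip is off the bracket and hanging upright under the fingers at (425,310). I'll check the plate estimate in both initial views.

Run:
```python
from h import *
import cv2
out=[]
for n,(x,y,w) in {"scene":(212,168,45),"top":(222,185,40)}.items():
    im=cv2.imread(f"pics/{n}0.png");k=9
    c=cv2.convertScaleAbs(cv2.resize(im[y:y+45,x:x+w],None,fx=k,fy=k,interpolation=cv2.INTER_CUBIC),alpha=1.7)
    a=1.582
    R=np.array([[np.cos(a),-np.sin(a)],[np.sin(a),np.cos(a)]]);t=np.array([.4540,-.1885])
    def L(A,B,col):
        p=[tuple(int(v) for v in (proj(n,np.r_[R@np.array(Q[:2])+t,Q[2]])+.5-[x,y])*k) for Q in(A,B)];cv2.line(c,*p,col,1)
    L((.15,0,.158),(.207,0,.158),(0,0,255));L((.207,0,.158),(.207,0,.128),(0,0,255));L((.207,0,.128),(.15,0,.128),(0,0,255))
    for p,q in[((.104,.02),(.15,.02)),((.15,.02),(.15,-.02)),((.15,-.02),(.104,-.02)),((.104,-.02),(.104,.02))]:L((*p,.196),(*q,.196),(0,255,0))
    out.append(c)
cv2.imwrite("pics/c5.png",np.hstack(out))
```

```text
(no output)
```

View pics/c5.png

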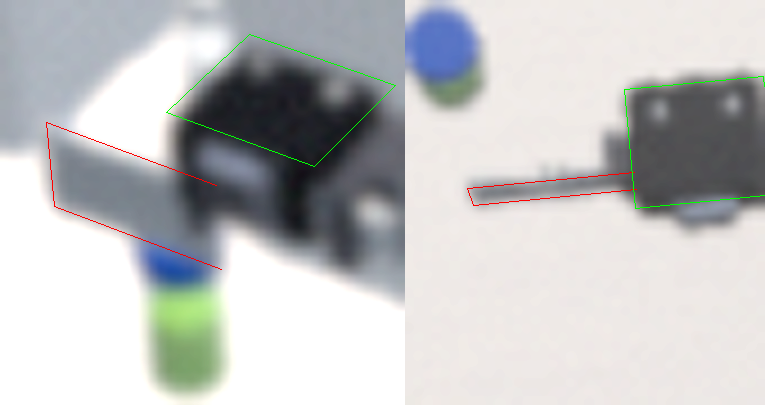

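In the tool's units: 0.0398 m is 0.796, -0.0007 m is -0.014, 0.083 rad / 1.5708 = 0.0528.

Request:
{"api": "tcp_steps", "payload": {"motion": "0.01,0,0,0,0.0528\n0.01,0,0,0,0.0528\n0.01,0.796,-0.014,0,0\n0.01,0.796,-0.014,0,0\n0.01,0.796,-0.014,0,0\n0.01,0.796,-0.014,0,0\n0.01,0.796,-0.014,0,0\n0.01,0.796,-0.014,0,0\n0.01,0.796,-0.014,0,0\n0.01,0.796,-0.014,0,0\n0.01,0.796,-0.014,0,0\n0.01,0.796,-0.014,0,0"}}

```text
clock: 7.35
tool_pos: [0.4505, -0.0027, 0.3164]
tcp_rot: [-0.001, 0.703, 0.711, -0.001]
contact_force: [1.5, 0.2, -0.8]
width: 0.015
grasp_force: 62.1
```

Request:
{"api": "tcp_steps", "payload": {"motion": "0.01,0,0,0.8,0\n0.01,0,0,0.66,0\n0.01,0,0,0,0\n0.01,0,0,0,0"}}

```text
clock: 7.75
tool_pos: [0.4507, -0.0043, 0.2445]
tcp_rot: [-0.001, 0.703, 0.711, -0.001]
contact_force: [-0.2, -0.4, 0.2]
width: 0.0152
grasp_force: 62.0
```

Run:
```python
from h import *
import cv2
out=[]
for n,(x,y,w) in {"scene":(205,130,60),"top":(222,165,38)}.items():
    im=optics.read_camera(n)[:,:,::-1];k=8
    out.append(cv2.convertScaleAbs(cv2.resize(im[y:y+70,x:x+w],None,fx=k,fy=k,interpolation=cv2.INTER_CUBIC),alpha=1.7))
cv2.imwrite("pics/c6.png",np.hstack(out))
```

```text
(no output)
```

View pics/c6.png

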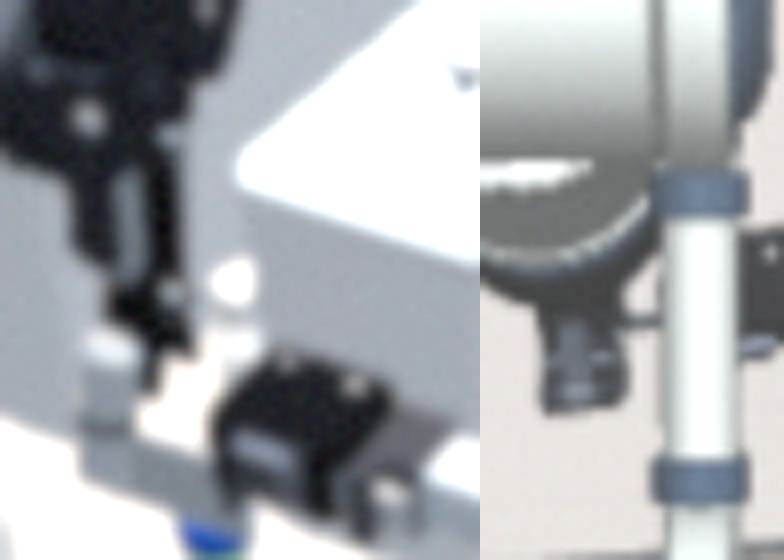

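Run:
```python
from h import *
for name,X in {"barrelbot":[.4227,-.0043,.1605],"barreltop?":[.440,-.0043,.206],"plate end top":[.451,.0185,.158],"plate mid":[.451,-.005,.158],"jaw tip -y":[.4587,-.0043,.183]}.items():
    print(name,((proj("scene",np.array(X))+.5-[205,130])*8).round())
```

```text
barrelbot [100. 479.]
barreltop? [122. 329.]
plate end top [ 96. 414.]
plate mid [157. 437.]
jaw tip -y [163. 359.]
```

The barrel bottom at (105,485) and the plate end at about (105,424) both sit where predicted, with the same small scene-camera bias. So I'll descend.

In the tool's units: 0.02 m is 0.4, 0.015 m is 0.3.

Request:
{"api": "tcp_steps", "payload": {"motion": "0.01,0,0,0.4,0\n0.01,0,0,0.3,0\n0.01,0,0,0,0"}}

```text
clock: 8.15
tool_pos: [0.4508, -0.0045, 0.2089]
tcp_rot: [-0.001, 0.703, 0.711, -0.001]
contact_force: [0.5, 0.1, -0.9]
width: 0.0151
grasp_force: 62.0
```

Request:
{"api": "tcp_steps", "payload": {"motion": "0.01,0,0,0.08,0\n0.01,0,0,0.06,0\n0.01,0,0,0,0\n0.01,0,0,0,0"}}

```text
clock: 8.55
tool_pos: [0.4514, -0.0043, 0.2037]
tcp_rot: [0.0, 0.703, 0.711, 0.0]
contact_force: [-0.6, 0.0, -0.0]
width: 0.015
grasp_force: 62.0
```

Request:
{"api": "tcp_steps", "payload": {"motion": "0.01,0,0,0.06,0\n0.01,0,0,0,0\n0.01,0,0,0,0"}}

```text
clock: 8.85
tool_pos: [0.4514, -0.0043, 0.2005]
tcp_rot: [0.0, 0.703, 0.711, 0.0]
contact_force: [1.2, -0.3, -0.0]
width: 0.0149
grasp_force: 62.1
```

In the tool's units: 0.002 m is 0.04.

Request:
{"api": "tcp_steps", "payload": {"motion": "0.01,0,0,0.04,0\n0.01,0,0,0,0\n0.01,0,0,0,0"}}

```text
clock: 9.15
tool_pos: [0.4515, -0.0043, 0.2001]
tcp_rot: [0.001, 0.703, 0.711, 0.001]
contact_force: [-1.0, -0.2, 7.4]
width: 0.0155
grasp_force: 63.2
```

Request:
{"api": "tcp_steps", "payload": {"motion": "0.01,0,0,0.03,0\n0.01,0,0,0,0\n0.01,0,0,0,0"}}

```text
clock: 9.45
tool_pos: [0.4516, -0.0043, 0.2]
tcp_rot: [0.001, 0.703, 0.711, 0.001]
contact_force: [-2.3, 0.1, 13.1]
width: 0.0152
grasp_force: 63.9
```

It touches at TCP z = 0.200, against 0.1995 expected, so the throat is home. Now I'll release.

In the tool's units: -0.04 m is -0.8, -0.02 m is -0.4.

Request:
{"api": "tcp_steps", "payload": {"motion": "0.01,0,0,-0.02,0\n0.02,0,0,0,0\n0.03,0,0,0,0\n0.04,0,0,0,0\n0.06,0,0,0,0\n0.07,0,0,0,0\n0.07,0,0,0,0\n0.07,0,0,-0.4,0\n0.07,0,0,-0.8,0\n0.07,0,0,-0.8,0\n0.07,0,0,0,0\n0.07,0,0,0,0"}}

```text
clock: 10.65
tool_pos: [0.4517, -0.0043, 0.2988]
tcp_rot: [0.001, 0.703, 0.711, 0.001]
contact_force: [-0.5, -0.4, -0.5]
width: 0.0701
grasp_force: 0.0
```

Run:
```python
from h import *
import cv2
x,y=205,130;k=8
im=optics.read_camera("scene")[:,:,::-1]
cv2.imwrite("pics/c7.png",cv2.convertScaleAbs(cv2.resize(im[y:y+70,x:x+60],None,fx=k,fy=k,interpolation=cv2.INTER_CUBIC),alpha=1.7))
for name,X in {"barrelbot":[.4357,-.0043,.114],"pivot":[.4517,-.0043,.172],"tail tops":[.4517,-.0043,.212]}.items():
    print(name,((proj("scene",np.array(X))+.5-[205,130])*8).round())
```

```text
barrelbot [137. 572.]
pivot [153. 399.]
tail tops [143. 293.]
```

View pics/c7.png

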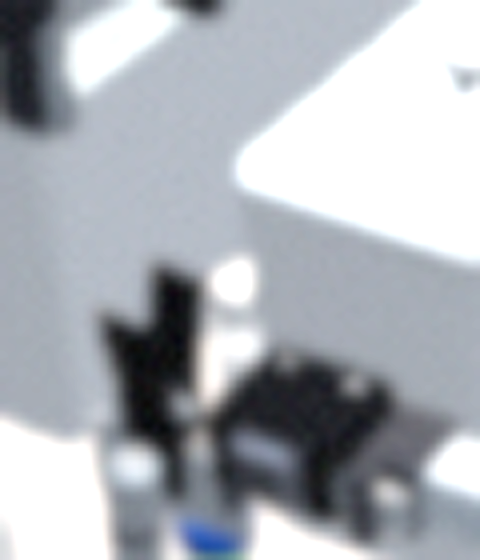

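The clip stands shut and upright on the plate, tails at about (145,293) as predicted. Next is the grip head.

In the tool's units: 0.04 m is 0.8, -0.03 m is -0.6.

Request:
{"api": "tcp_steps", "payload": {"motion": "0.085,-0.6,0,0,0\n0.085,-0.54,0,0,0\n0.085,0,0,0,0\n0.085,0,0,0.8,0\n0.085,0,0,0.8,0\n0.085,0,0,0.6,0\n0.085,0,0,0.2,0\n0.085,0,0,0,0"}}

```text
clock: 11.5
tool_pos: [0.4509, -0.0606, 0.1755]
tcp_rot: [-0.002, 0.703, 0.711, -0.001]
contact_force: [-0.1, 0.3, 0.2]
width: 0.0851
grasp_force: 0.0
```

Request:
{"api": "tcp_steps", "payload": {"motion": "0.06,0,0,0,0\n0.05,0,0,0,0\n0.04,0,0,0,0\n0.03,0,0,0,0\n0.03,0,0,0,0\n0.03,0,0,0,0\n0.03,0,0,0,0\n0.03,0,0,0,0\n0.03,0,0,0,0"}}

```text
clock: 12.4
tool_pos: [0.4531, -0.0613, 0.1801]
tcp_rot: [0.002, 0.703, 0.711, 0.001]
contact_force: [1.9, 1.4, 5.6]
width: 0.0391
grasp_force: 64.8
```

Width 0.0391 shows the same 3 mm offset as the clip did, so the head is about 42 mm wide and the button is in. I'll draw it out.

In the tool's units: 0.01 m is 0.2, 0.008 m is 0.16.

Request:
{"api": "tcp_steps", "payload": {"motion": "0.03,0.08,0,0,0\n0.03,0.16,0,0,0\n0.03,0.2,0,0,0\n0.03,0.2,0,0,0\n0.03,0.2,0,0,0\n0.03,0.2,0,0,0\n0.03,0.2,0,0,0\n0.03,0.2,0,0,0\n0.03,0.2,0,0,0\n0.03,0.2,0,0,0\n0.03,0.1,0,0,0\n0.03,0.06,0,0,0"}}

```text
clock: 13.6
tool_pos: [0.4518, 0.0376, 0.1801]
tcp_rot: [0.003, 0.704, 0.711, 0.0]
contact_force: [1.2, -5.7, 6.6]
width: 0.0394
grasp_force: 64.8
```

Request:
{"api": "tcp_steps", "payload": {"motion": "0.03,0,0,0,0\n0.03,0,0,0,0\n0.03,0,0,0,0"}}

```text
clock: 13.9
tool_pos: [0.4518, 0.0375, 0.1801]
tcp_rot: [0.002, 0.704, 0.711, 0.001]
contact_force: [1.2, -4.6, 5.9]
width: 0.039
grasp_force: 64.9
```

Run:
```python
from h import *
import cv2
out=[]
for n,(x,y,w,h) in {"scene":(180,130,110,80),"top":(190,170,90,80)}.items():
    im=optics.read_camera(n)[:,:,::-1];cv2.imwrite(f"pics/{n}8.png",im);k=4
    out.append(cv2.convertScaleAbs(cv2.resize(im[y:y+h,x:x+w],None,fx=k,fy=k,interpolation=cv2.INTER_CUBIC),alpha=1.7))
cv2.imwrite("pics/c8.png",np.hstack(out))
for n,o in (("scene",[180,130]),("top",[190,170])):
  for s in (.1,.15,.2): print(n,s,((proj(n,np.array([.454-s*.011,-.1885+s,.189]))+.5-o)*4).round())
```

```text
scene 0.1 [292. 219.]
scene 0.15 [221. 194.]
scene 0.2 [153. 170.]
top 0.1 [295. 122.]
top 0.15 [228. 128.]
top 0.2 [162. 135.]
```

View pics/c8.png

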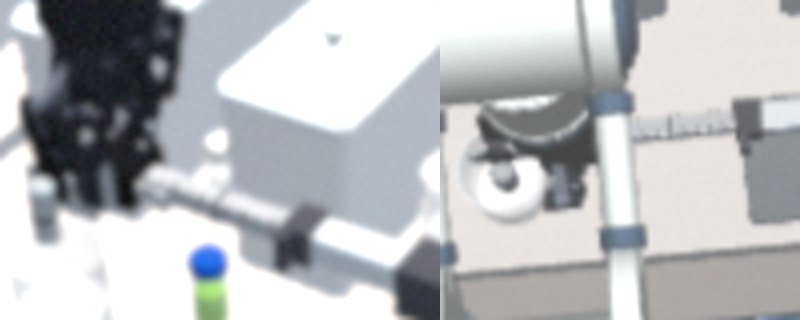

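The boom is out, with the collar mouth at (735,115) and the 50 mm line at about (672,125). I'll measure the scale lines along the bar.

Run:
```python
from h import *
import cv2
im=cv2.cvtColor(cv2.imread("pics/top8.png"),cv2.COLOR_BGR2GRAY).astype(np.float32)
S=np.arange(.09,.172,.001)
for off in(-.004,0,.004):
    P=np.array([proj("top",np.array([.454-s*.011+off,-.1885+s,.188])) for s in S],np.float32)
    v=cv2.remap(im,P[:,0].reshape(1,-1),P[:,1].reshape(1,-1),cv2.INTER_CUBIC)[0]
    print(off,[(int(round(s*1000)),int(a)) for s,a in zip(S,v)][::2 if off else 1])
```

```text
-0.004 [(90, 61), (92, 61), (94, 60), (96, 61), (98, 65), (100, 87), (102, 105), (104, 106), (106, 98), (108, 94), (110, 98), (112, 101), (114, 105), (116, 106), (118, 99), (120, 101), (122, 115), (124, 120), (126, 115), (128, 101), (130, 103), (132, 107), (134, 106), (136, 99), (138, 95), (140, 99), (142, 103), (144, 106), (146, 106), (148, 97), (150, 99), (152, 115), (154, 121), (156, 115), (158, 102), (160, 103), (162, 108), (164, 107), (166, 99), (168, 95), (170, 100)]
0 [(90, 60), (91, 59), (92, 59), (93, 59), (94, 60), (95, 62), (96, 62), (97, 64), (98, 71), (99, 81), (100, 92), (101, 104), (102, 111), (103, 115), (104, 117), (105, 118), (106, 117), (107, 115), (108, 113), (109, 111), (110, 110), (111, 112), (112, 115), (113, 117), (114, 118), (115, 119), (116, 118), (117, 115), (118, 112), (119, 110), (120, 111), (121, 114), (122, 116), (123, 118), (124, 118), (125, 117), (126, 115), (127, 113), (128, 112), (129, 113), (130, 115), (131, 117), (132, 118), (133, 118), (134, 118), (135, 118), (136, 117), (137, 115), (138, 113), (139, 111), (140, 111), (141, 113), (142, 116), (143, 118), (144, 120), (145, 119), (146, 115), (147, 106), (148, 97), (149, 93), (150, 97), (151, 105), (152, 112), (153, 116), (154, 118), (155, 118), (156, 116), (157, 113), (158, 112), (159, 113), (160, 115), (161, 117), (162, 118), (163, 118), (164, 118), (165, 118), (166, 118), (167, 116), (168, 114), (169, 112), (170, 111), (171, 112)]
0.004 [(90, 61), (92, 61), (94, 61), (96, 61), (98, 67), (100, 83), (102, 102), (104, 116), (106, 118), (108, 120), (110, 119), (112, 118), (114, 120), (116, 120), (118, 119), (120, 119), (122, 119), (124, 119), (126, 119), (128, 119), (130, 120), (132, 120), (134, 119), (136, 120), (138, 120), (140, 119), (142, 120), (144, 120), (146, 113), (148, 95), (150, 99), (152, 114), (154, 118), (156, 120), (158, 120), (160, 119), (162, 120), (164, 120), (166, 120), (168, 120), (170, 119)]
```

The long 50 mm line is about 49.5 mm ahead of the mouth, which puts the boom roughly 99 mm out, and the TCP travelled 98.9 mm. I'll hand it in.

```bash
python3 -c "
from rig import arm, optics, sign_off
print(sign_off())"
```

```text
the job is handed in; nothing more can be done
None
```

The sensor is clipped upright and home on the plate, the boom is held about 99 mm out with the lock button squeezed in, and the job is handed in at about 14 s on the robot's clock; the hand-in returned no verdict.

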